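# Snap the blade insert into the vegetable slicer and bar it

## Task

Fit the plain slicing insert (the one with the straight bar-shaped grip, not the toothed one with the round grip) into the sloping vegetable slicer: if the swing bar is in the way turn it aside first, then lay the insert on the upper part of the bed and slide it down under the bridge, past the spring catch, until it is fully home and the catch has clicked behind it. Then swing the bar all the way shut across the insert, behind its grip, and let go. Leave the toothed insert and the other things on the worktop where they are.

Things in the scene. Friction and masses are not known exactly. Their poses are not given: they have to be found in the camera images.
- insert_mid (a point): Plain slicing insert, white plastic, loose, flat on the worktop, grip up, 60 to 130 g. The point is its centre, 19 mm above its underside, in the grip; z up, x from tongue to head. Grip: an upright bar 14 mm thick (x), 40 mm long (y), 8 to 38 mm above the underside, at x = y = 0. One straight blade lies across the tongue.
- insert_head (a point): Middle of the edge of the plain insert's head, on top of its plate, at x = +34 mm from the centre. From above the plate is a T, 8 mm thick: tongue 54 mm wide (y) from x = -60 to +12 mm (the last 6 mm narrowed to 44 mm wide, 5 mm thick), head 78 mm wide from x = +12 to +34 mm.
- toothed_mid (a point): The other insert, not to be used: same white T-shaped plate lying flat, but with a round grip 20 mm across (top 38 mm above the underside) and seven upright steel teeth across the tongue. Point and axes as for the plain insert. The two may lie in either place.
- home (a point): Where the plain insert's centre (and axes) must end, on the fixed slicer. Its dark grey bed slopes at 26 degrees, rising away from the robot. Axes: x up the slope, y left across the bed, z square out of the bed. Bed surface: 19 mm below this point, x = -70 to +130, y = -85 to +95 mm. End stop: the insert rests against it with its centre 0 to 2 mm down the slope from here.
- bridge (a point): Middle of the underside of the white bridge at the low end of the bed, 52 mm down the slope from home, 12 mm above the bed. It spans x = -62 to -42 mm from home, top 18 mm above the bed. The tongue goes under it, so the insert cannot be put in from straight above. Axes as for home.
- mouth (a point): Middle of the mouth of the side guides, on the bed surface, 2 mm down the slope from home. The white guides are 10 mm tall, 58 mm apart from x = -62 to -20 mm from home, flaring to 67 mm apart here. Laid on the bed with its centre 60 mm up the slope from home, the insert is clear of guides and catch; slide it straight down from there.
- fence (a point): Middle of the inner face, at bed level, of a straight white fence along the left of the bed, 41 mm left (+y) of home's centre line and 36 mm up the slope from home; 10 mm tall, from x = +10 to +62 mm from home, then flaring outwards 7 mm to x = +78 mm. The insert's head runs along it, opposite the catch. Axes as for home.
- catch (a joint): Spring catch, a steel hook at the right (-y) side of the bed: 0 at rest, positive pushed aside to -y, at most 0.011 m. The insert's head pushes it about 7 mm aside in passing; spring 0.7 N at rest, 2 N pushed aside; sliding past takes roughly 3 to 10 N down the slope. It springs back to 0 once the insert is home (centre within 2 mm).
- catch_tip (a point): Inner corner of the spring catch, 10 mm above the bed; at rest at x = +38, y = -32 mm from home. Its square holding face is at x = +36 mm, its slanting face runs up the slope to x = +64 mm.
- bar (a joint): Flat steel swing bar on a post at the left of the bed, turning parallel to the bed: 0 = shut, straight across the bed just up the slope from the seated insert's grip; positive = swung up the slope and on out to the left, to 2.4 rad. Starts anywhere in that range, stays where left (1.2 N at the knob). Below 1.4 rad it is in the insert's way; it shuts only with the insert (nearly) home.
- bar_knob (a point): Upright black knob near the bar's free end, 16 mm across, 34 mm tall, standing square to the bed from 21 mm (top of the bar) to 55 mm above the bed. The point is on its axis 40 mm above the bed, 98 mm from the bar's turning axis. The bar is 14 mm wide and 8 mm thick.
- bar_pivot (a point): Point on the bar's turning axis, fixed on the slicer, 40 mm above the bed, at x = +24, y = +62 mm from home; the axis is square to the bed. Axes as for home. At bar angle a the knob lies from here at x = 98 sin a, y = -98 cos a mm.
- mug: Bystander: a white mug, 76 mm across and 78 mm tall; origin under its centre.
- bowl: Bystander: a white bowl, 120 mm across and 50 mm tall; origin under its centre.
- jar: Bystander: an amber glass jar with a steel cap, 56 mm across, 100 mm tall; origin under its centre.
- spoon: Bystander: a wooden spoon lying flat, 170 mm long; origin under its centre.
- fruitbox1: Bystander: a small open white box 62 x 62 x 30 mm holding a round green fruit (46 mm tall in all); origin under its centre.
- fruitbox2: Bystander: another such box with a fruit; origin under its centre.
Not all that is in view belongs to the job. What is shaped like the part that bears insert_mid but pink is not meant.

How it is judged:
On the way, in this order (a step that is already met when the one before it is completed fails the run):
1. the insert, on its way down the bed, pushes the spring catch aside (value of joint catch above 0.004 m and x of insert_mid in the frame of home between 0.003 and 0.065 m and y of insert_mid in the frame of home between -0.01 and 0.01 m and z of insert_mid in the frame of home between -0.006 and 0.006 m).
2. the insert is home and the catch has sprung back behind it (x of insert_mid in the frame of home between -0.004 and 0.004 m and y of insert_mid in the frame of home between -0.004 and 0.004 m and z of insert_mid in the frame of home between -0.005 and 0.005 m and angle between the z axis of insert_mid and the z axis of home, either way round below 0.12 rad and value of joint catch below 0.0025 m), for 0.2 s.
3. the swing bar is shut across the insert (value of joint bar below 0.15 rad), for 0.2 s.
At the end, for the whole second after the job is handed in: The plain insert's centre is within 4 mm of home along and across the slope (5 mm square to it) and within 0.12 rad of flat on the bed, the catch is back within 2.5 mm of its rest, and the bar is within 0.15 rad of shut (all of step 2 and value of joint bar below 0.15 rad); the robot touches nothing.
It fails at once if the toothed insert is moved more than 40 mm (distance of toothed_mid from where it was at the start of the episode above 0.04 m).
It fails at once if another thing on the worktop is moved more than 40 mm (distance of any of mug, bowl, jar, spoon, fruitbox1, fruitbox2 from where it was at the start of the episode above 0.04 m).
It also fails if it takes over 61 s, if anything falls off the work surface, if the arm or the gripper's body presses on something with over 40 N, if the wrist force passes 120 N, or if a joint passes its speed limit or range.

## Robot

A 6-joint arm with a two-finger parallel gripper is mounted at the origin on the work surface. World frame = base frame: x ahead of the robot, y to its left, z up, the work surface at z = 0. Lengths are in m, angles in rad, forces in N, time in s.
With the tool pointing down it reaches from about 0.375 to 0.9 m from the base axis. Payload 3.1 kg.
Tool frame: the origin (TCP) lies between the finger pads; the fingertips stand 11 mm ahead of it and the grasp point (between the pads) lies 8 mm behind it; z points along the fingers, y is the direction in which the jaws open and shut (so a half turn about z gives the same grasp; the last joint's range is limited). The gripper opens to 85 mm and grips with 20 to 120 N. Pads are 22 mm wide; open, the fingers measure 114 mm over their backs; the gripper's body (76 mm by 85 mm) begins 54 mm behind the grasp point. The pads swing forward as they close: fully open they stand 13 mm farther back than shut.
Start: joints at [0.965, 0.527, 1.433, -0, 1.181, -0.178], TCP at [0.259, 0.569, 0.242] pointing down, gripper open.
Joint ranges: [-3.08, 3.08], [-0.75, 2.2], [0.22, 2.44], [-1.43, 4.57], [0, 2.65], [-2.85, 2.85]. Speed limits (rad/s): [2.79, 2.79, 3.14, 3.14, 3.14, 3.14].

## Interface

Orientations are given as a unit quaternion [x, y, z, w].
In Python, from station import manip gives the robot as it stands. The module is installed in compiled form; this text tells all that it offers.
- The arm moves only by the tool arm_command, never from a script. Its argument "rows" is a list of rows, each a list of 3 entries, a list of its own where there are three numbers: the shift along the world's x, y, z in mm, then the turn about the world's z in rad, then the closure, from -1 (fully open) to 1 (shut), so that 0 is half open. A call has 1 to 12 rows; each row shifts and turns the commanded pose from where the row before left it; what a row does not reach is not made up. A row lasts 1/8 s, in which the tool goes at most 62.5 mm and 10.7 degrees, less where a joint would pass 70% of its speed; a pose out of reach is approached as far as the arm can. A call with a gripper value outside its range is refused whole. The fingers move at their own pace and stop on an object; "squeeze" is the grip in N (left out, the last holds). Time passes only in rows, so rows that do not move let the fingers close. It gives the time, the measured TCP pose, the force and the opening at its end, in the units of the state.
- manip.sense(): the state, without advancing time (a new reading comes with each control period).
- manip.snapshot(name): name is "scene" or "side" or "wrist"; returns the picture (480x640x3 uint8, blue, green, red); there is no depth.
- manip.get_calibration(name): a dict with "fovy" (degrees; the focal length in pixels is half the picture's height over the tangent of half this angle, whatever the lens; pixels are square), "cx", "cy" (the principal point, pixels), "R" (3x3) and "t" (3): a world point X has camera coordinates R X + t. Camera axes: x right, y down, z forward; pixel columns grow to the right and rows downward; lengths in m; the calibration is good to about 2 mm. A picture is of the moment at which its call begins: read the wrist's pose just before it. get_calibration takes no time and is no camera call; for the wrist camera it gives the pose at the moment of the call.
- manip.sign_off(): hands the job in, once; it reports no verdict.
The state is a dict: "t": time; "q": joint angles; "qd": joint speeds; "tau": joint torques, N m; "tcp_pos": TCP position; "tool_rot": TCP orientation; "force": force on the tool from outside, world axes, zero at the start; "ft_torque": the same for the moment, N m; "finger_gap": opening from 0.0 (shut) to 1.0 (fully open).
Only numpy, scipy, OpenCV 4.12 (cv2) and the standard library are available. Lean on these libraries where they do the work, as an engineer would, in place of code of your own. Each camera call takes 0.05 s, during which the arm holds its last target.

## Working session

There is one attempt and no reset: what is moved stays moved. The work goes in short steps, Python scripts to look and compute and a tool call to move; the robot and the scene stay as the last step left them, time stands still between calls to the robot, and variables do not carry over. Pictures are saved under pics/ and viewed, and the job is handed in when it is done.

Besides the shell and the picture viewer there is one more tool, called after "Emit:" in YAML: its name, and indented under it one key for each argument. arm_command: Moves the arm, as the interface text tells. Its arguments: {"type":"object","properties":{"rows":{"type":"array","items":{"type":"array"}},"squeeze":{"type":"number"}},"required":["rows"]}

```bash
mkdir -p pics; ls; python3 - <<'E'
from station import manip
import cv2
print(manip.sense())
for n in ["scene","side","wrist"]:
    c=manip.get_calibration(n); print(n,c)
    cv2.imwrite(f"pics/{n}0.png",manip.snapshot(n))
E
```

```text
pics
{'t': 0.0, 'q': array([ 9.64523650e-01,  5.28458223e-01,  1.43390700e+00, -7.79264176e-06,
        1.18141976e+00, -1.78511997e-01]), 'qd': array([-0.00058969, -0.00025501,  0.00058698,  0.00121008, -0.00123728,
       -0.00194799]), 'tau': array([-1.28343429e-03, -4.42354703e+01, -1.78021288e+01, -4.14565029e-04,
        8.52497178e-03, -2.95674099e-06]), 'tcp_pos': array([0.25884759, 0.56810867, 0.241337  ]), 'tool_rot': array([ 2.12251837e-01,  9.77214386e-01, -1.01422844e-03, -4.15843324e-04]), 'force': array([ 0.27708054,  0.03367687, -0.08392972]), 'ft_torque': array([ 0.00437668, -0.05235134,  0.00411995]), 'finger_gap': 1.0011833243298731}
scene {'fovy': 47.953580777805456, 'cx': 315.34494143994306, 'cy': 236.4015292063998, 'R': array([[ 0.88518091,  0.46524506, -0.00133713],
       [ 0.36617809, -0.69846204, -0.6148694 ],
       [-0.28699889,  0.54378103, -0.78862781]]), 't': array([-0.44981655, -0.17938352,  1.28694776])}
side {'fovy': 57.43346966304758, 'cx': 317.617240330961, 'cy': 237.72405257389957, 'R': array([[ 0.99550401, -0.09312995,  0.01727946],
       [-0.04970966, -0.66896921, -0.74162601],
       [ 0.08062702,  0.73743271, -0.67059099]]), 't': array([-0.51674749,  0.07012774,  0.9724547 ])}
wrist {'fovy': 63.53659284596784, 'cx': 318.93155826312346, 'cy': 239.91860247493452, 'R': array([[ 0.41466806,  0.90997131, -0.00161749],
       [ 0.87856343, -0.39989144,  0.26117644],
       [ 0.23701625, -0.10972259, -0.96528972]]), 't': array([-0.62336432, -0.03339621,  0.37897873])}
```

View pics/scene0.png

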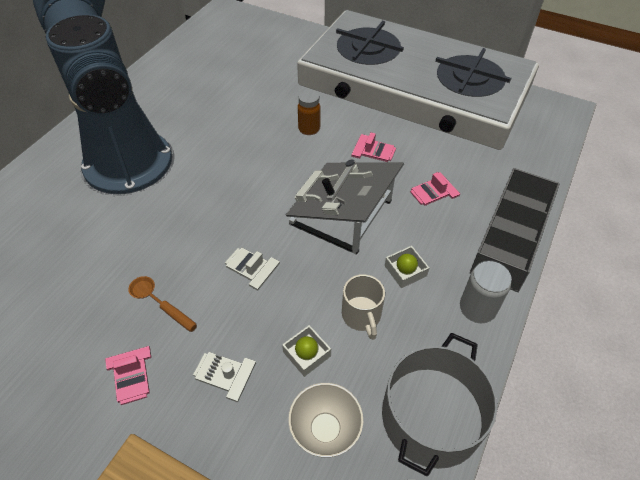

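View pics/side0.png

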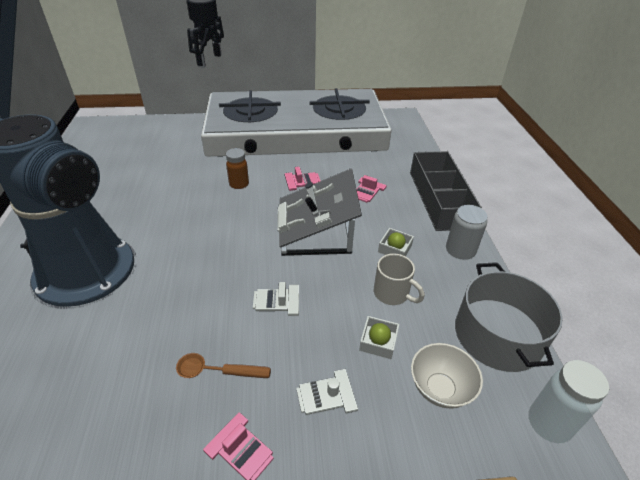

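View pics/wrist0.png

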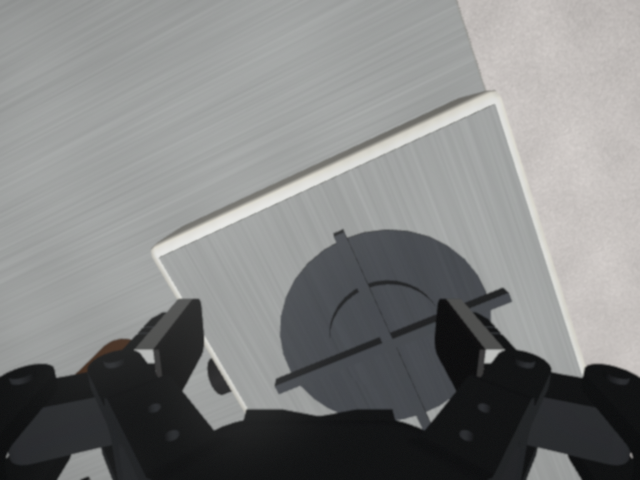

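```bash
python3 - <<'E'
import cv2,numpy as np
a=cv2.imread("pics/scene0.png");b=cv2.imread("pics/side0.png")
f=lambda im,x,y,w,h,s:cv2.resize(im[y:y+h,x:x+w],None,fx=s,fy=s,interpolation=cv2.INTER_CUBIC)
cv2.imwrite("pics/z1.png",f(a,270,140,140,120,5)); cv2.imwrite("pics/z2.png",f(b,260,155,130,110,6)[:600])
cv2.imwrite("pics/z3.png",np.hstack([f(a,215,235,75,60,5),f(b,245,270,75,60,5)]))
E
```

```text
(no output)
```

View pics/z1.png

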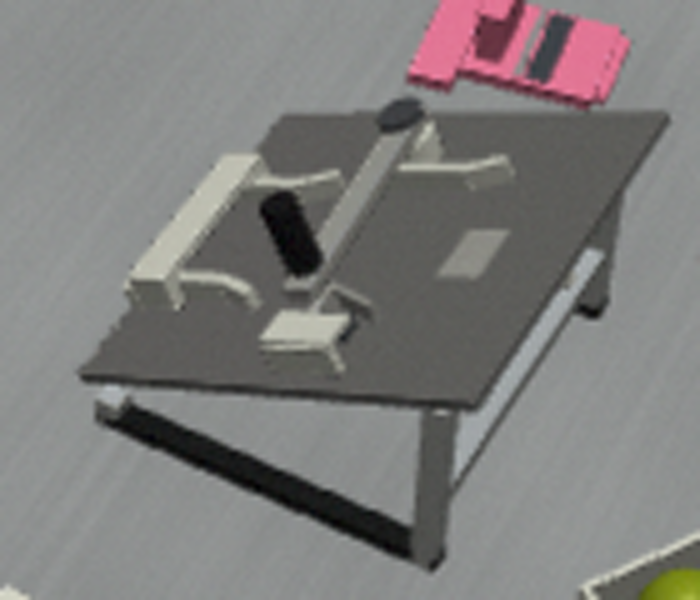

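View pics/z2.png

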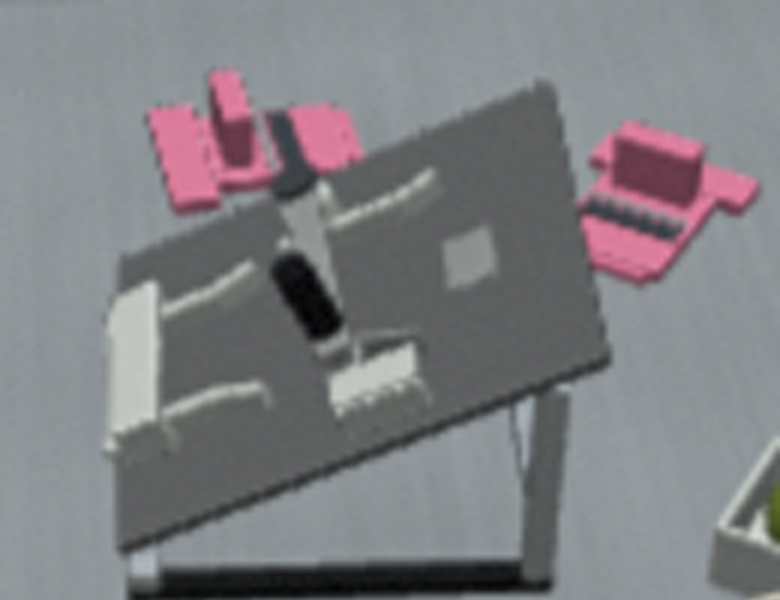

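View pics/z3.png

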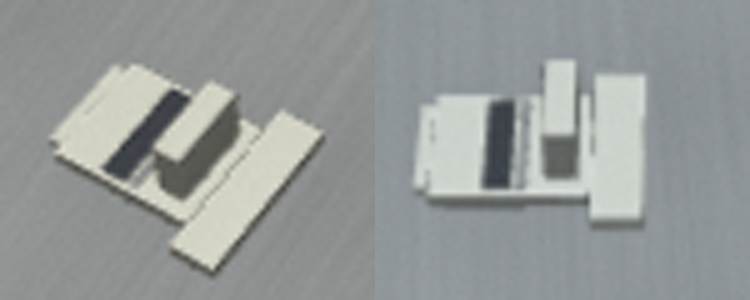

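```bash
cat > h.py <<'E'
import numpy as np, cv2
from scipy.optimize import least_squares
from scipy.spatial.transform import Rotation as Ro
from station import manip
def proj(c,P):
    f=240/np.tan(np.radians(c["fovy"]/2)); X=np.atleast_2d(P)@np.array(c["R"]).T+c["t"]
    return np.c_[f*X[:,0]/X[:,2]+c["cx"], f*X[:,1]/X[:,2]+c["cy"]]
def Rhome(yaw,tilt=np.radians(26)):
    # x up slope
    return Ro.from_euler('z',yaw).as_matrix()@Ro.from_euler('y',-tilt).as_matrix()
def fit(obs,flat):
    """obs: list (calib, localpts(mm), px)"""
    def res(p):
        R=Rhome(p[3],0 if flat else np.radians(26)); r=[]
        for c,L,u in obs:
            r.append((proj(c,np.array(L)/1000@R.T+p[:3])-u).ravel())
        r=np.concatenate(r)
        return np.r_[r,(p[2]-0.019)*1e4] if flat else r
    s=least_squares(res,[.6,.1,.019 if flat else .1,0.]); return s.x,res(s.x)
def ray(c,u):
    f=240/np.tan(np.radians(c["fovy"]/2)); R=np.array(c["R"])
    d=R.T@np.array([(u[0]-c["cx"])/f,(u[1]-c["cy"])/f,1]); return -R.T@np.array(c["t"]),d
def tri(*cu):
    A=np.zeros((3,3));b=np.zeros(3)
    for c,u in cu:
        o,d=ray(c,u);d=d/np.linalg.norm(d);M=np.eye(3)-np.outer(d,d);A+=M;b+=M@o
    return np.linalg.solve(A,b)
E
python3 - <<'E'
from h import *
np.set_printoptions(precision=4,suppress=True)
S=manip.get_calibration("scene");D=manip.get_calibration("side")
s=lambda L,k,o:np.array(L)/k+np.array(o)-0.0
bed=[(-70,-85,-19),(-70,95,-19),(130,-85,-19),(130,95,-19)]
p,r=fit([(S,bed,s([(80,375),(285,115),(475,405),(668,117)],5,(270,140))),
 (D,bed,s([(122,550),(118,258),(607,360),(545,82)],6,(260,155)))],False)
print("home",p,r)
R=Rhome(p[3]); 
kt=tri((S,np.array((277,197))/5+(270,140)),(D,np.array((287,255))/6+(260,155)))
print("knobtop local",(R.T@(kt-p[:3]))*1000)
ct=tri((S,np.array((402,113))/5+(270,140)),(D,np.array((300,180))/6+(260,155)))
print("pivot top local",(R.T@(ct-p[:3]))*1000)
hd=[(12,39,-11),(34,39,-11),(34,-39,-11),(12,-39,-11)]
gt=[(-7,20,19),(7,20,19),(7,-20,19),(-7,-20,19)]
q,r=fit([(S,hd+gt,s([(283,112),(325,133),(212,266),(170,245),(210,82),(240,97),(183,161),(155,149)],5,(215,235))),
 (D,hd+gt,s([(222,75),(270,75),(268,217),(216,217),(170,61),(201,61),(200,135),(168,135)],5,(245,270)))],True)
print("insert",q,r)
np.save("ins.npy",q);np.save("home.npy",p)
E
```

```text
home [ 0.4901  0.0932  0.0763 -0.033 ] [ 0.0833 -0.0202  0.0008 -0.0186  0.0023 -0.158   0.0701 -0.8245 -0.7353
  0.186   0.207   0.9567  0.169  -0.0534  0.7148  0.1583]
knobtop local [ 33.8328 -36.3387  41.6861]
pivot top local [27.4658 58.9475  8.7061]
insert [ 0.4359 -0.1251  0.019  -0.0729] [-0.9164 -0.6719 -0.4188 -0.2353 -0.2586  0.8272 -0.9453  0.0267 -0.5906
 -0.9834 -0.8584 -0.9915 -1.3663  0.3034 -1.5603 -0.4085  0.3282 -0.6068
  0.9966 -0.6449  1.0313  0.0003  0.489   0.0602  0.898  -0.6105  1.4887
 -0.6345  1.0491 -0.5191  0.428  -0.4879 -0.1977]
```

Emit:
arm_command:
  rows:
    - [[17, -40, 5], 0.033, -1]
    - [[17, -40, 5], 0.033, -1]
    - [[17, -40, 5], 0.033, -1]
    - [[17, -40, 5], 0.033, -1]
    - [[17, -40, 5], 0.033, -1]
    - [[17, -40, 5], 0.033, -1]
    - [[17, -40, 5], 0.033, -1]
    - [[17, -40, 5], 0.033, -1]
    - [[17, -40, 5], 0.033, -1]
    - [[17, -40, 5], 0.033, -1]
    - [[17, -40, 5], 0.033, 0]
    - [[5, -35, 5], 0.033, 0.5]

```text
t: 1.65
tcp_pos: [0.4521, 0.092, 0.3024]
tool_rot: [0.016, 1.0, -0.0, 0.0]
force: [0.3, -0.2, 0.3]
finger_gap: 0.603
```

```bash
python3 - <<'E'
from h import *
st=manip.sense();c=manip.get_calibration("wrist");im=manip.snapshot("wrist")
print(st["t"],st["tcp_pos"],st["tool_rot"],st["finger_gap"])
import pickle;pickle.dump(c,open("w1.pkl","wb"));cv2.imwrite("pics/w1.png",im)
E
```

```text
1.65 [0.45210894 0.0920198  0.30237983] [ 1.57714190e-02  9.99875592e-01 -5.91537546e-05  2.42493321e-04] 0.6028980196743228
```

View pics/w1.png

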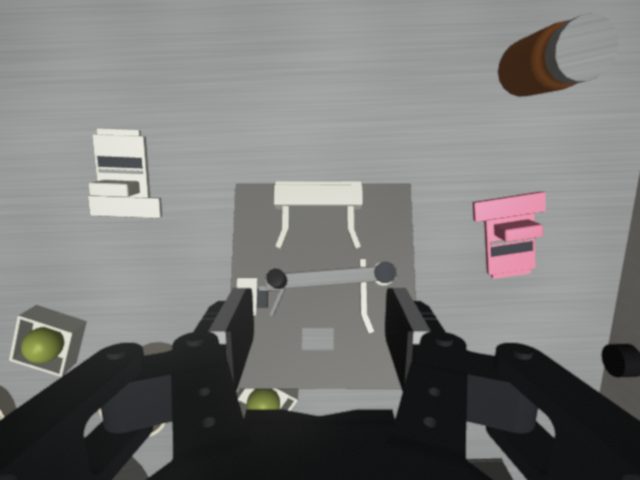

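```bash
python3 - <<'E'
import cv2,numpy as np
a=cv2.imread("pics/w1.png")
f=lambda im,x,y,w,h,s:cv2.resize(im[y:y+h,x:x+w],None,fx=s,fy=s,interpolation=cv2.INTER_CUBIC)
cv2.imwrite("pics/z4.png",f(a,215,170,210,150,3.8)); cv2.imwrite("pics/z5.png",f(a,80,120,90,105,5.5))
E
```

```text
(no output)
```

View pics/z4.png

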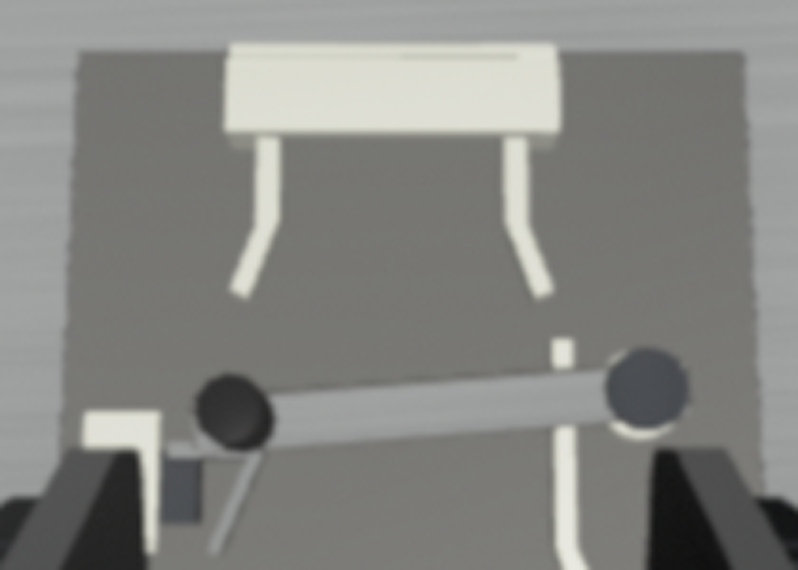

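View pics/z5.png

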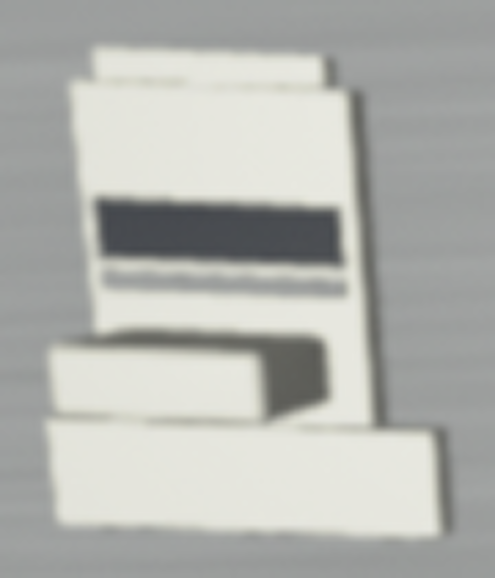

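```bash
python3 - <<'E'
from h import *
import pickle
np.set_printoptions(precision=4,suppress=True)
S=manip.get_calibration("scene");D=manip.get_calibration("side");W=pickle.load(open("w1.pkl","rb"))
s=lambda L,k,o:np.array(L)/k+np.array(o)-0.0
bed=[(-70,-85,-19),(-70,95,-19),(130,-85,-19),(130,95,-19)]
ob=[(S,bed,s([(80,375),(285,115),(475,405),(668,117)],5,(270,140))),
 (D,bed,s([(122,550),(118,258),(607,360),(545,82)],6,(260,155)))]
wo=(W,[(-70,-85,-19),(-70,95,-19),(-20,29,-9),(-20,-29,-9),(-42,0,-1),(10,41,-9)],s([(80,52),(744,52),(507,218),(280,220),(392.5,132),(553,338)],3.8,(215,170)))
for o in (ob+[wo],ob):
    p,r=fit(o,False);print("home",p);print(r)
    R=Rhome(p[3])
    print("wres",(proj(W,np.array(wo[1])/1000@R.T+p[:3])-wo[2]).ravel())
    for nm,u,h in(("knob",(235,412),36),("pivot",(647,389),10)):
        o_,d=ray(W,s([u],3.8,(215,170))[0]);o_=R.T@(o_-p[:3]);d=R.T@d
        print(nm,(o_+d*(h/1000-o_[2])/d[2])*1000)
    if len(o)==3: np.save("home.npy",p)
hd=[(12,39,-11),(34,39,-11),(34,-39,-11),(12,-39,-11)]
gt=[(-7,20,19),(7,20,19),(7,-20,19),(-7,-20,19)]
ob=[(S,hd+gt,s([(283,112),(325,133),(212,266),(170,245),(210,82),(240,97),(183,161),(155,149)],5,(215,235))),
 (D,hd+gt,s([(222,75),(270,75),(268,217),(216,217),(170,61),(201,61),(200,135),(168,135)],5,(245,270)))]
wo=[(W,hd+gt+[(-54,-27,-11),(-54,27,-11)],s([(437,430),(440,535),(60,524),(48,421),(262,352),(265,419),(57,415),(50,345),(73,82),(350,92)],5.5,(80,120)))]
for o in (ob,wo,ob+wo):
    q,r=fit(o,True);print("insert",q,abs(r).max())
np.save("ins.npy",q)
E
```

```text
home [ 0.4889  0.0904  0.0783 -0.0306]
[-1.0706  0.1356 -1.131  -0.064  -0.9617 -0.1197 -0.9088 -1.0041 -1.1817
  0.449  -0.3546  1.0368 -0.0107 -0.0272  0.3522  0.0418  0.8072  0.1516
 -0.6931  0.0223 -0.4294  1.3146  0.693   0.8315  0.3747  0.2734  0.2273
 -0.2166]
wres [ 0.8072  0.1516 -0.6931  0.0223 -0.4294  1.3146  0.693   0.8315  0.3747
  0.2734  0.2273 -0.2166]
knob [ 33.165  -35.5486  36.    ]
pivot [25.3412 61.2036 10.    ]
home [ 0.4901  0.0932  0.0763 -0.033 ]
[ 0.0833 -0.0202  0.0008 -0.0186  0.0023 -0.158   0.0701 -0.8245 -0.7353
  0.186   0.207   0.9567  0.169  -0.0534  0.7148  0.1583]
wres [4.1378 0.7913 1.6599 1.0775 2.3224 1.995  3.7911 1.3756 3.3865 1.0329
 2.8758 0.3204]
knob [ 32.9328 -38.6424  36.    ]
pivot [24.8524 58.7812 10.    ]
insert [ 0.4359 -0.1251  0.019  -0.0729] 1.5602787414011914
insert [ 0.433  -0.123   0.019  -0.0673] 1.2472197891368921
insert [ 0.4338 -0.1235  0.0189 -0.0702] 2.1355763603428954
```

```bash
cat >> h.py <<'E'
def W(l,p=None):
    p=np.load("home.npy") if p is None else p
    return Rhome(p[3])@(np.array(l)/1000)+p[:3]
def knob(a,z=21): return W([24+98*np.sin(a),62-98*np.cos(a),z])
def jaw(st): 
    y=Ro.from_quat(st["tool_rot"]).as_matrix()[:,1]; return np.arctan2(y[1],y[0])%np.pi
E
python3 - <<'E'
from h import *
np.set_printoptions(precision=1,suppress=True)
st=manip.sense();print(st["tcp_pos"]*1000,jaw(st),jaw(st)-np.pi/2)
prev=st["tcp_pos"]
for a in [.09,.3,.5,.7,.9,1.1,1.3,1.5,1.7,1.85]:
    k=knob(a);print(a,k*1000,(k-prev)*1000);prev=k
E
```

```text
[453.   88.8 302.9] 1.5384310927638598 -0.03236523403103675
0.09 [508.1  54.2 111.6] [  55.1  -34.7 -191.4]
0.3 [526.3  57.6 120.4] [18.2  3.4  8.8]
0.5 [542.7  64.7 128.3] [16.4  7.1  7.9]
0.7 [557.6  75.3 135.4] [14.8 10.6  7.1]
0.9 [570.2  89.  141.4] [12.7 13.7  6. ]
1.1 [580.2 105.1 146. ] [10.  16.2  4.6]
1.3 [587.2 123.2 149.1] [ 6.9 18.   3.1]
1.5 [590.7 142.4 150.6] [ 3.6 19.2  1.5]
1.7 [590.8 161.9 150.3] [ 0.1 19.6 -0.3]
1.85 [588.6 176.4 149. ] [-2.2 14.5 -1.3]
```

Emit:
arm_command:
  rows:
    - [[14, -9, -20], 0, 0.3]
    - [[14, -9, -20], 0, 0.3]
    - [[14, -9, -20], 0, 0.3]
    - [[13, -8, -20], 0, 0.3]
    - [[0, 0, -20], 0, 0.3]
    - [[0, 0, 0], 0, 0.3]

```text
t: 2.45
tcp_pos: [0.5049, 0.0588, 0.2008]
tool_rot: [0.016, 1.0, 0.0, -0.002]
force: [-0.1, 0.3, 0.3]
finger_gap: 0.347
```

```bash
python3 - <<'E'
from h import *
st=manip.sense();im=manip.snapshot("wrist")
print(st["t"],st["tcp_pos"],st["finger_gap"]);cv2.imwrite("pics/w2.png",im)
E
```

```text
2.45 [0.50489502 0.05881377 0.20077211] 0.3470545806527739
```

View pics/w2.png

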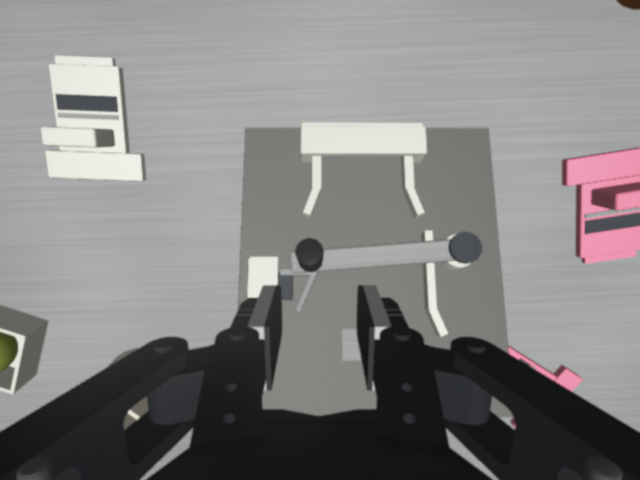

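Emit:
arm_command:
  rows:
    - [[3, -4, -20], 0, 0.3]
    - [[0, 0, -20], 0, 0.3]
    - [[0, 0, -20], 0, 0.3]
    - [[0, 0, -20], 0, 0.3]
    - [[0, 0, -8], 0, 0.3]
    - [[0, 0, 0], 0, 0.3]

```text
t: 3.25
tcp_pos: [0.5095, 0.0548, 0.1146]
tool_rot: [0.016, 1.0, -0.0, 0.0]
force: [-0.1, 0.3, 0.3]
finger_gap: 0.354
```

```bash
python3 - <<'E'
from h import *
st=manip.sense();im=manip.snapshot("wrist")
print(st["t"],st["tcp_pos"],st["finger_gap"],st["force"]);cv2.imwrite("pics/w3.png",im)
E
```

```text
3.25 [0.50945462 0.05480347 0.11463046] 0.35427647077951535 [-0.13409479  0.27004289  0.27754809]
```

View pics/w3.png

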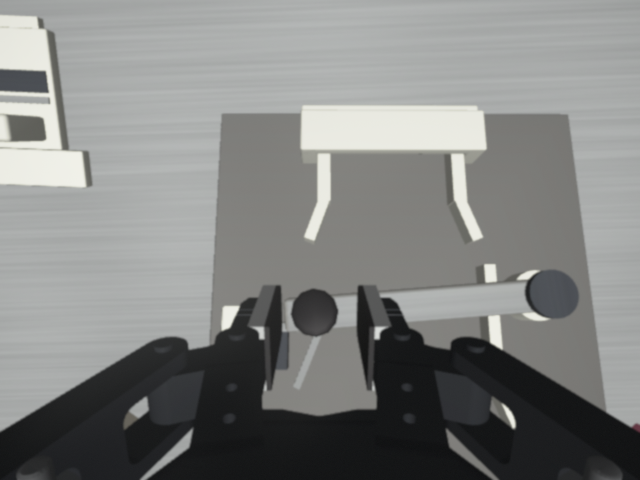

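Emit:
arm_command:
  rows:
    - [[0, 0, 0], 0, 1]
    - [[0, 0, 0], 0, 1]
    - [[0, 0, 0], 0, 1]
  squeeze: 20

```text
t: 3.68
tcp_pos: [0.51, 0.0533, 0.1154]
tool_rot: [0.015, 1.0, -0.001, 0.001]
force: [-0.8, -5.9, 2.3]
finger_gap: 0.18
```

```bash
python3 - <<'E'
from h import *
st=manip.sense();im=manip.snapshot("wrist")
print(st["t"],st["tcp_pos"],st["finger_gap"],st["force"]);cv2.imwrite("pics/w4.png",im[200:,150:500])
E
```

```text
3.675 [0.50996352 0.05327698 0.11539156] 0.18038585949321154 [-0.83351966 -5.91833825  2.32803162]
```

View pics/w4.png

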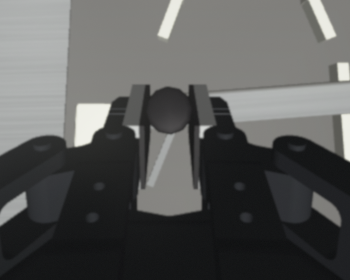

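Emit:
arm_command:
  rows:
    - [[9, 2, 4.5], 0, 1]
    - [[9, 2, 4.5], 0, 1]
    - [[8, 3.5, 4], 0, 1]
    - [[8, 3.5, 4], 0, 1]
    - [[7.5, 5.5, 3.5], 0, 1]
    - [[7.5, 5.5, 3.5], 0, 1]
    - [[6.5, 7, 3], 0, 1]
    - [[6.5, 7, 3], 0, 1]
    - [[5, 8, 2.5], 0, 1]
    - [[5, 8, 2.5], 0, 1]
    - [[3.5, 9, 1.5], 0, 1]
    - [[3.5, 9, 1.5], 0, 1]

```text
t: 5.22
tcp_pos: [0.5978, 0.1217, 0.1572]
tool_rot: [0.015, 1.0, -0.003, 0.011]
force: [11.0, -7.2, 6.9]
finger_gap: 0.166
```

```bash
python3 - <<'E'
from h import *
cv2.imwrite("pics/w5.png",manip.snapshot("wrist"))
cv2.imwrite("pics/s5.png",cv2.resize(manip.snapshot("scene")[110:250,250:430],None,fx=4,fy=4,interpolation=cv2.INTER_CUBIC))
E
```

```text
(no output)
```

View pics/w5.png

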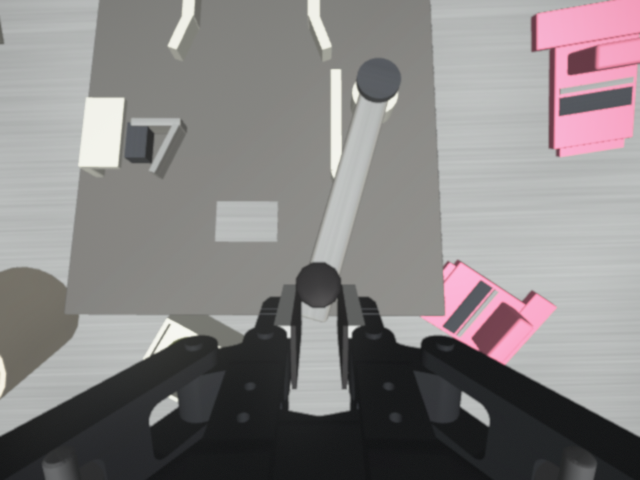

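View pics/s5.png

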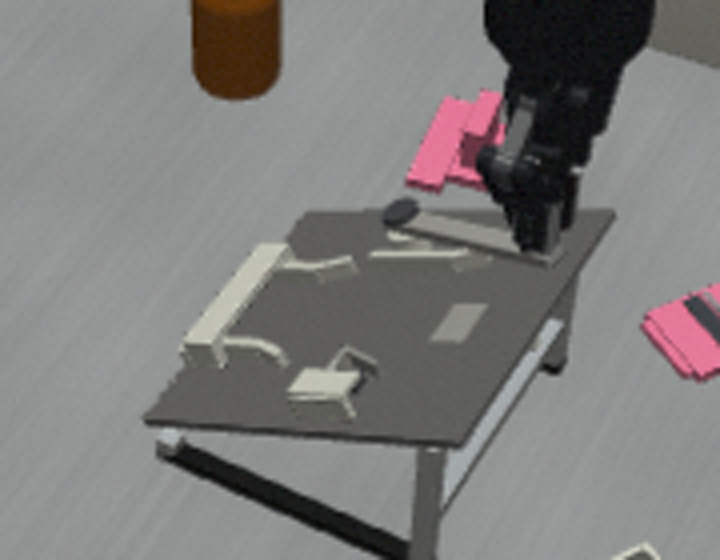

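Emit:
arm_command:
  rows:
    - [[-1, 9, 0], 0, 1]
    - [[-1, 9, 0], 0, 1]
    - [[-1, 9, 0], 0, 1]
    - [[-1, 9, 0], 0, 1]
    - [[-2, 9, 0], 0, 1]
    - [[-2, 9, 0], 0, 1]
    - [[0, 0, 0], 0, 1]
    - [[0, 0, 0], 0, 0]
    - [[0, 0, 0], 0, 0]
    - [[0, 0, 30], 0, 0]
    - [[0, 0, 30], 0, -0.5]
    - [[0, 0, 30], 0, -0.5]

```text
t: 6.82
tcp_pos: [0.579, 0.1786, 0.2431]
tool_rot: [0.016, 1.0, -0.0, -0.001]
force: [0.5, 0.3, 0.0]
finger_gap: 0.752
```

```bash
python3 - <<'E'
from h import *
st=manip.sense();print(st["t"],st["tcp_pos"],st["force"],st["finger_gap"])
cv2.imwrite("pics/s6.png",cv2.resize(manip.snapshot("scene")[110:250,250:430],None,fx=4,fy=4,interpolation=cv2.INTER_CUBIC))
q=np.load("ins.npy");print(q)
print(jaw(st)-np.pi/2)
E
```

```text
6.825 [0.5789977  0.17857042 0.24310351] [0.48379001 0.25737375 0.0293349 ] 0.7517028285140854
[ 0.433828   -0.12353143  0.01891145 -0.07020616]
-0.031718513093832446
```

View pics/s6.png

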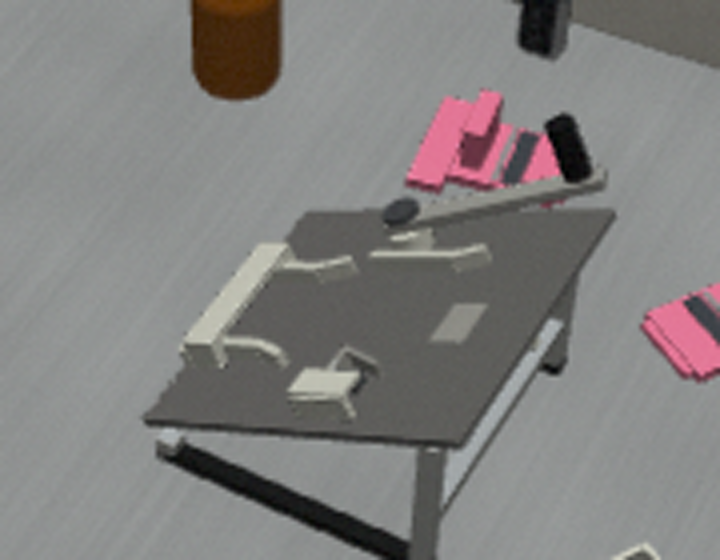

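Emit:
arm_command:
  rows:
    - [[-14, -30, 0], -0.004, -0.5]
    - [[-14, -30, 0], -0.004, -0.5]
    - [[-14, -30, 0], -0.004, -0.5]
    - [[-15, -30, 0], -0.004, -0.5]
    - [[-15, -30, -10], -0.004, -0.5]
    - [[-15, -30, -10], -0.004, -0.5]
    - [[-15, -30, -20], -0.004, -0.5]
    - [[-15, -30, -20], -0.004, -0.5]
    - [[-14, -30, -20], -0.004, -0.5]
    - [[-14, -32, -20], -0.002, -0.5]
    - [[0, 0, -20], 0, -0.5]
    - [[0, 0, 0], 0, -0.5]

```text
t: 8.38
tcp_pos: [0.4335, -0.1228, 0.1213]
tool_rot: [0.035, 0.999, 0.001, -0.002]
force: [0.4, 0.2, -1.2]
finger_gap: 0.752
```

```bash
python3 - <<'E'
from h import *
import pickle
st=manip.sense();c=manip.get_calibration("wrist");im=manip.snapshot("wrist");print(st["t"],st["tcp_pos"],jaw(st)-np.pi/2)
pickle.dump(c,open("w7.pkl","wb"));cv2.imwrite("pics/w7.png",im)
E
```

```text
8.375 [ 0.43353648 -0.12284842  0.12130919] -0.07088331230022127
```

View pics/w7.png

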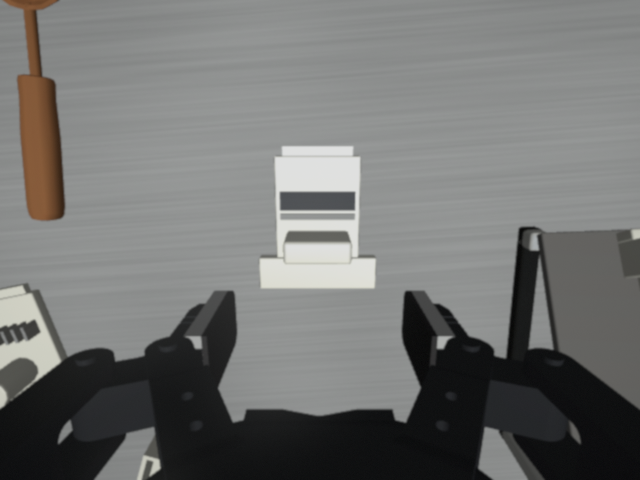

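```bash
python3 - <<'E'
from h import *
import pickle
c=pickle.load(open("w7.pkl","rb"))
def pl(u,z):
    o,d=ray(c,u);return o+d*(z-o[2])/d[2]
print(pl((318,252.5),.038))
for u in[(260,257),(375,257),(375,288),(260,288)]:print(pl(u,.008))
E
```

```text
[ 0.43212375 -0.12343142  0.038     ]
[ 0.44152237 -0.16269237  0.008     ]
[ 0.44696724 -0.08654979  0.008     ]
[ 0.46900532 -0.08728637  0.008     ]
[ 0.463425   -0.16510842  0.008     ]
```

Emit:
arm_command:
  rows:
    - [[-1.5, -1, -20], 0, -0.5]
    - [[0, 0, -20], 0, -0.5]
    - [[0, 0, -20], 0, -0.5]
    - [[0, 0, -20], 0, -0.5]
    - [[0, 0, -15], 0, -0.5]
    - [[0, 0, 0], 0, -0.5]
    - [[0, 0, 0], 0, 1]
    - [[0, 0, 0], 0, 1]
    - [[0, 0, 0], 0, 1]
    - [[0, 0, 0], 0, 1]
  squeeze: 25

```text
t: 9.68
tcp_pos: [0.4344, -0.1244, 0.0284]
tool_rot: [0.035, 0.999, -0.0, 0.001]
force: [0.2, 1.0, 7.6]
finger_gap: 0.461
```

Emit:
arm_command:
  rows:
    - [[0, 0, 10], 0, 1]
    - [[0, 0, 20], 0, 1]
    - [[0, 0, 20], 0, 1]
    - [[0, 0, 20], 0, 1]
    - [[0, 0, 0], 0, 1]

```text
t: 10.3
tcp_pos: [0.4345, -0.1248, 0.0988]
tool_rot: [0.035, 0.999, -0.001, 0.002]
force: [0.4, -0.5, -1.2]
finger_gap: 0.463
```

```bash
python3 - <<'E'
from h import *
st=manip.sense();im=manip.snapshot("wrist");print(st["t"],st["tcp_pos"],st["force"],st["finger_gap"])
sd=manip.snapshot("side")
cv2.imwrite("pics/w8.png",im);cv2.imwrite("pics/d8.png",cv2.resize(sd[200:340,200:340],None,fx=4,fy=4,interpolation=cv2.INTER_CUBIC))
E
```

```text
10.3 [ 0.43452858 -0.12483846  0.09879964] [ 0.39886597 -0.52636338 -1.22206334] 0.46287995854597197
```

View pics/w8.png

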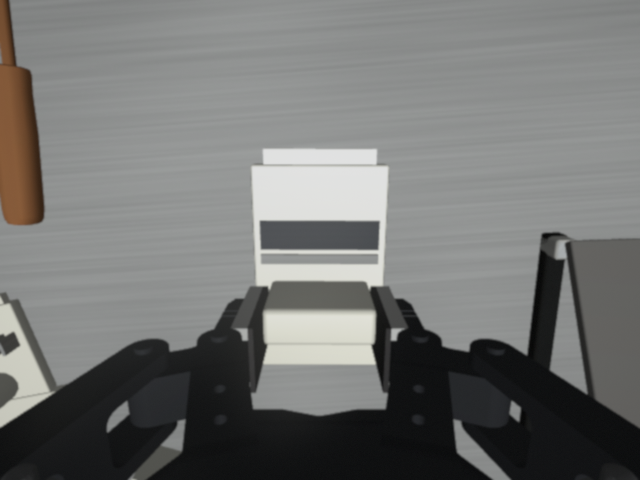

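View pics/d8.png

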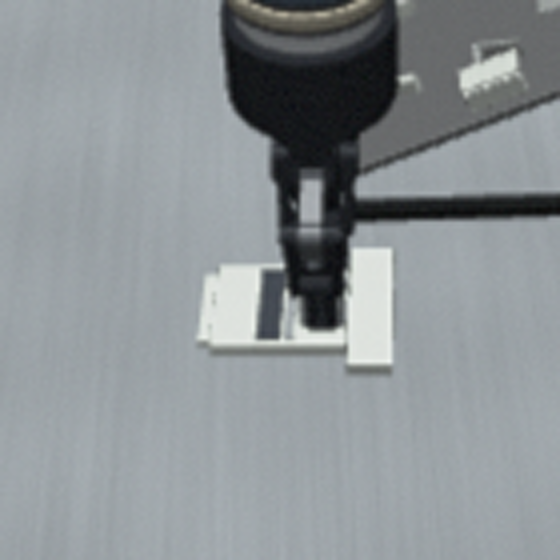

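```bash
cat >> h.py <<'E'
def pnp(c,L,u):
    f=240/np.tan(np.radians(c["fovy"]/2));K=np.array([[f,0,c["cx"]],[0,f,c["cy"]],[0,0,1]])
    ok,rv,tv=cv2.solvePnP(np.array(L,float),np.array(u,float),K,None)
    Rc=cv2.Rodrigues(rv)[0];R=np.array(c["R"]).T@Rc; X=np.array(c["R"]).T@(tv.ravel()/1000-c["t"])
    pr=cv2.projectPoints(np.array(L,float),rv,tv,K,None)[0].reshape(-1,2)
    return X,R,abs(pr-u).max()
E
python3 - <<'E'
from h import *
np.set_printoptions(precision=4,suppress=True)
c=manip.get_calibration("wrist")
X,R,e=pnp(c,[(-54,-27,-11),(-54,27,-11),(-7,-20,19),(-7,20,19),(7,20,19),(7,-20,19)],[(252,166),(388,166),(264,310),(375,310),(375,344),(266,344)])
print(X,e,Ro.from_matrix(R).as_euler('ZYX'))
T=manip.sense()["tcp_pos"];print((R.T@(T-X))*1000)
p=np.load("home.npy")
for x in (62,60,0):print(x,W([x,0,0])*1000, W([x,0,9.4])*1000)
E
```

```text
[ 0.4331 -0.124   0.0829] 0.8184223454829862 [-0.0639  0.0504  0.0112]
[-0.209  -0.077  14.4768]
62 [544.5741  88.679  105.491 ] [540.4553  88.805  113.9397]
60 [542.7774  88.734  104.6143] [538.6586  88.8599 113.063 ]
0 [488.8749  90.3828  78.312 ] [484.7562  90.5088  86.7607]
```

Emit:
arm_command:
  rows:
    - [[0, 0, 30], 0.0, 1]
    - [[0, 0, 35], 0.0, 1]
    - [[4, 13, 30], 0.004, 1]
    - [[13, 25, 0], 0.004, 1]
    - [[13, 25, 0], 0.004, 1]
    - [[13, 25, 0], 0.004, 1]
    - [[13, 25, 0], 0.004, 1]
    - [[13, 25, 0], 0.004, 1]
    - [[13, 25, 0], 0.004, 1]
    - [[13, 25, 0], 0.004, 1]
    - [[13, 25, 0], 0.004, 1]
    - [[0, 0, 0], 0.007, 1]

```text
t: 11.9
tcp_pos: [0.5417, 0.09, 0.191]
tool_rot: [0.012, 1.0, 0.0, -0.001]
force: [-1.0, -0.2, -1.0]
finger_gap: 0.46
```

```bash
python3 - <<'E'
from h import *
st=manip.sense();im=manip.snapshot("wrist");print(st["t"],st["tcp_pos"],st["force"],jaw(st)-np.pi/2)
cv2.imwrite("pics/w9.png",im)
E
```

```text
11.9 [0.54174163 0.08997619 0.19097201] [-1.03361623 -0.18460427 -0.9794862 ] -0.023956272672927215
```

View pics/w9.png

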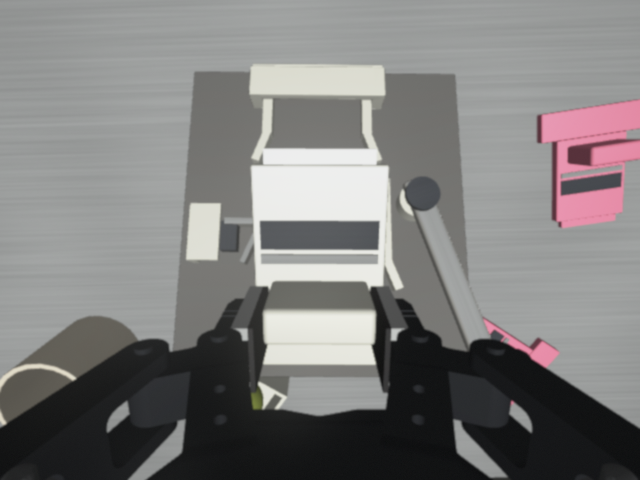

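Emit:
arm_command:
  rows:
    - [[0.5, -1, -15], -0.007, 1]
    - [[0, 0, -15], 0, 1]
    - [[0, 0, -12], 0, 1]
    - [[0, 0, -8], 0, 1]
    - [[0, 0, -6], 0, 1]
    - [[0, 0, -5], 0, 1]
    - [[0, 0, -5], 0, 1]
    - [[0, 0, -5], 0, 1]
    - [[0, 0, 0], 0, 1]

```text
t: 13.08
tcp_pos: [0.5385, 0.0878, 0.1217]
tool_rot: [0.017, 1.0, -0.0, -0.004]
force: [-7.5, -0.9, 7.2]
finger_gap: 0.464
```

```bash
python3 - <<'E'
from h import *
st=manip.sense();im=manip.snapshot("wrist");print(st["t"],st["tcp_pos"],st["force"],st["ft_torque"],jaw(st)-np.pi/2)
sd=manip.snapshot("side")
cv2.imwrite("pics/w10.png",im);cv2.imwrite("pics/d10.png",cv2.resize(sd[130:280,250:400],None,fx=4,fy=4,interpolation=cv2.INTER_CUBIC))
E
```

```text
13.075 [0.53851863 0.08778604 0.12171456] [-7.54902323 -0.93227795  7.1612965 ] [-0.13211741  1.06493723 -0.01671843] -0.033125483851711435
```

View pics/w10.png

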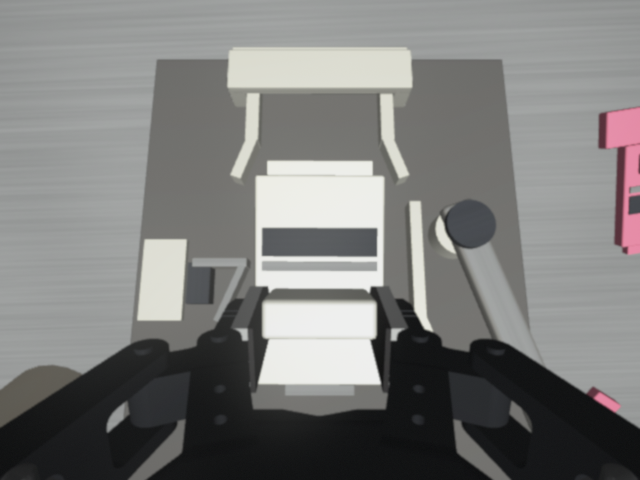

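View pics/d10.png

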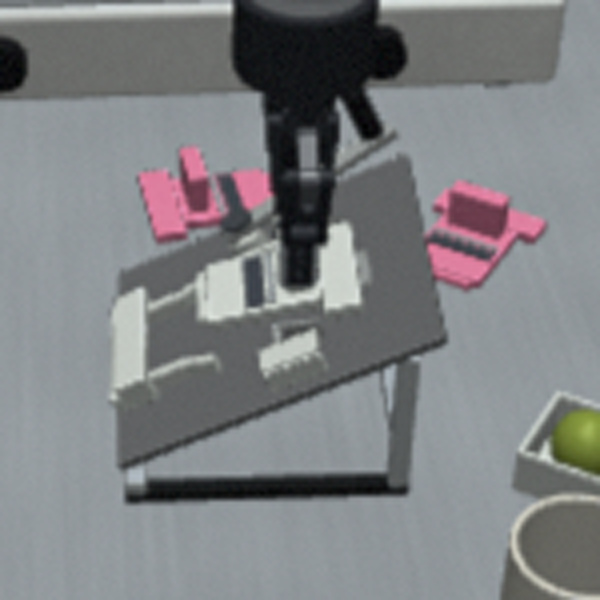

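Emit:
arm_command:
  rows:
    - [[0, 0, -3], 0, 1]
    - [[0, 0, -3], 0, 1]
    - [[0, 0, 0], 0, 1]

```text
t: 13.55
tcp_pos: [0.5378, 0.0878, 0.1156]
tool_rot: [0.017, 1.0, -0.0, -0.005]
force: [-9.0, -1.8, 8.6]
finger_gap: 0.46
```

```bash
python3 - <<'E'
from h import *
np.set_printoptions(precision=4,suppress=True)
st=manip.sense();c=manip.get_calibration("wrist");im=manip.snapshot("wrist");print(st["t"],st["tcp_pos"],st["force"],jaw(st)-np.pi/2)
p=np.load("home.npy");print("tcp local",Rhome(p[3]).T@(st["tcp_pos"]-p[:3])*1000)
sd=manip.snapshot("side")
cv2.imwrite("pics/w11.png",im);cv2.imwrite("pics/d11.png",cv2.resize(sd[130:280,250:400],None,fx=4,fy=4,interpolation=cv2.INTER_CUBIC))
E
```

```text
13.55 [0.5378 0.0878 0.1156] [-8.956  -1.7828  8.5993] -0.03304782596128919
tcp local [60.3671 -1.0518 12.0871]
```

View pics/w11.png

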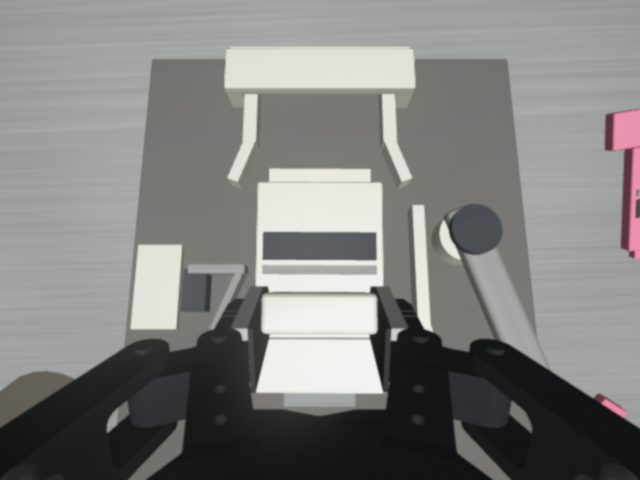

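View pics/d11.png

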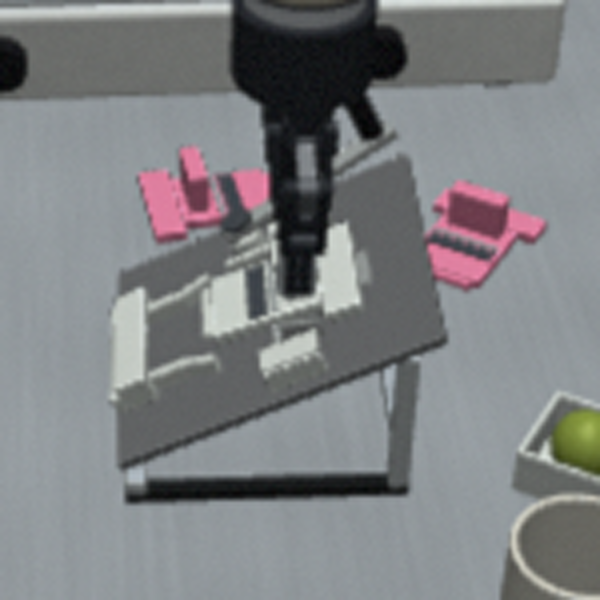

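Emit:
arm_command:
  rows:
    - [[0, 0.5, -2], 0, 1]
    - [[-4.5, 0.5, -2.2], 0, 1]
    - [[-4.5, 0, -2.2], 0, 1]
    - [[-4.5, 0, -2.2], 0, 1]
    - [[-4.5, 0, -2.2], 0, 1]
    - [[0, 0, 0], 0, 1]

```text
t: 14.4
tcp_pos: [0.5276, 0.0885, 0.1073]
tool_rot: [0.017, 1.0, -0.0, 0.004]
force: [0.1, 0.6, 12.4]
finger_gap: 0.461
```

```bash
cat > look.py <<'E'
import sys
from h import *
np.set_printoptions(precision=4,suppress=True)
n=sys.argv[1]
st=manip.sense();im=manip.snapshot("wrist");print(st["t"],st["tcp_pos"],st["force"],st["ft_torque"],jaw(st)-np.pi/2,st["finger_gap"])
p=np.load("home.npy");print("tcp local",Rhome(p[3]).T@(st["tcp_pos"]-p[:3])*1000)
sd=manip.snapshot("side")
b=cv2.resize(sd[145:265,265:385],(480,480),interpolation=cv2.INTER_CUBIC)
cv2.imwrite(f"pics/c{n}.png",cv2.resize(np.hstack([im[:,100:560],b]),None,fx=.85,fy=.85))
E
python3 look.py 12
```

```text
14.4 [0.5276 0.0885 0.1073] [ 0.1236  0.5857 12.421 ] [-0.0994 -0.0404 -0.0713] -0.033730030638633 0.46105699562358443
tcp local [47.55   -0.6758  9.0976]
```

View pics/c12.png

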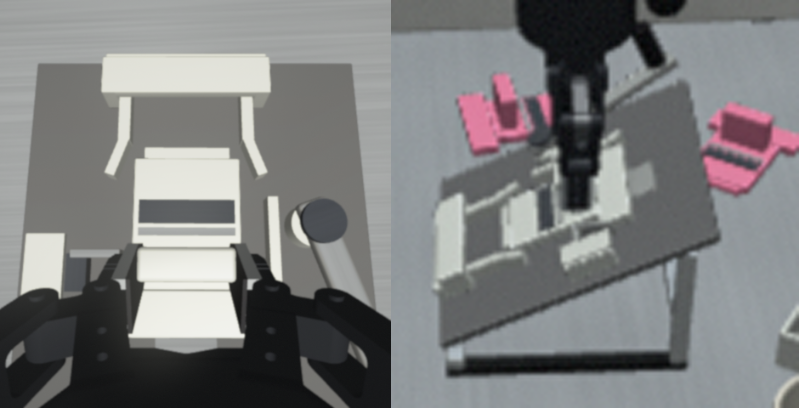

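Emit:
arm_command:
  rows:
    - [[-4.5, 0, -2.0], 0, 1]
    - [[-4.5, 0.2, -2.0], 0, 1]
    - [[-4.5, 0.2, -2.2], 0, 1]
    - [[-4.5, 0.2, -2.2], 0, 1]
    - [[-4.5, 0.2, -2.2], 0, 1]
    - [[0, 0, 0], 0, 1]
  squeeze: 40

```text
t: 15.25
tcp_pos: [0.5132, 0.0893, 0.1002]
tool_rot: [0.016, 1.0, -0.0, 0.014]
force: [7.4, 1.7, 26.5]
finger_gap: 0.459
```

```bash
python3 look.py 13
```

```text
15.25 [0.5132 0.0893 0.1002] [ 7.3897  1.7195 26.4787] [ 0.0015 -0.8597  0.2705] -0.03285543880409025 0.459289146607922
tcp local [31.4943 -0.3868  9.0451]
```

View pics/c13.png

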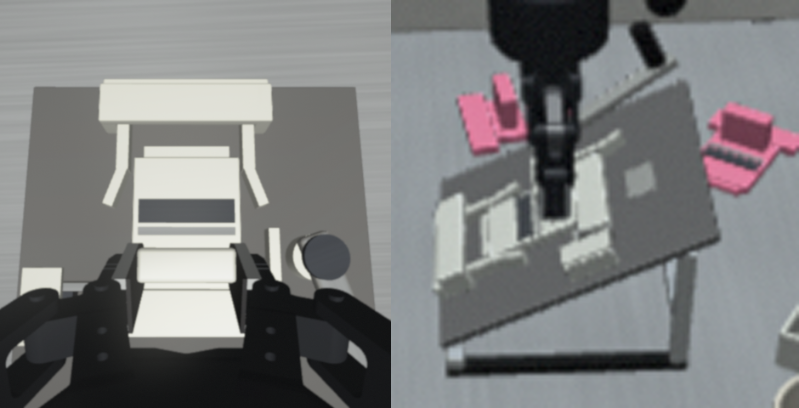

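Emit:
arm_command:
  rows:
    - [[0, 0, 2.5], 0, 1]
    - [[-4.5, 0.2, -2.0], 0, 1]
    - [[-4.5, 0.1, -2.0], 0, 1]
    - [[-4.5, 0.2, -2.0], 0, 1]
    - [[0, 0, 0], 0, 1]

```text
t: 15.98
tcp_pos: [0.4866, 0.0899, 0.0898]
tool_rot: [0.017, 1.0, -0.0, -0.002]
force: [0.4, -0.7, -0.9]
finger_gap: 0.455
```

```bash
python3 look.py 14
```

```text
15.975 [0.4866 0.0899 0.0898] [ 0.4496 -0.7326 -0.9439] [ 0.0405 -0.0088  0.0157] -0.033805761381178856 0.4549717405067001
tcp local [ 2.991  -0.5381 11.2715]
```

View pics/c14.png

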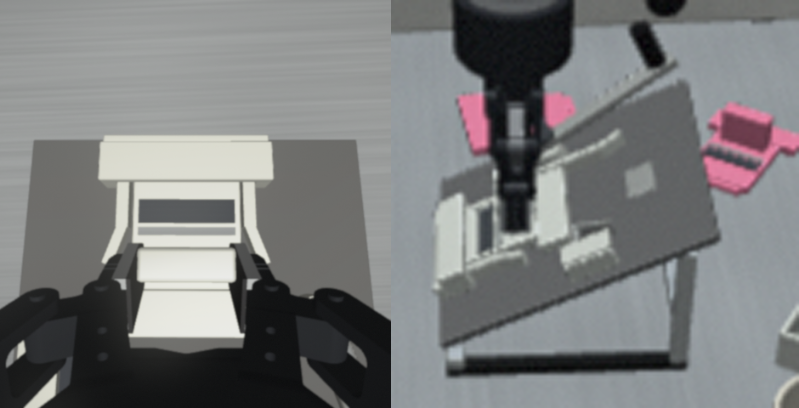

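Emit:
arm_command:
  rows:
    - [[0, 0, -2], 0, 1]
    - [[-3, 0.1, -1.5], 0, 1]
    - [[-3, 0.1, -1.5], 0, 1]
    - [[-2, 0, -1], 0, 1]
    - [[0, 0, 0], 0, 1]

```text
t: 16.7
tcp_pos: [0.4869, 0.0898, 0.0874]
tool_rot: [0.017, 1.0, -0.0, 0.008]
force: [4.6, 1.5, 16.6]
finger_gap: 0.459
```

```bash
python3 look.py 15
```

```text
16.7 [0.4869 0.0898 0.0874] [ 4.614   1.5017 16.6361] [-0.0615 -0.777  -0.0318] -0.03408690260571312 0.4594571385255313
tcp local [ 2.1938 -0.6104  9.0716]
```

View pics/c15.png

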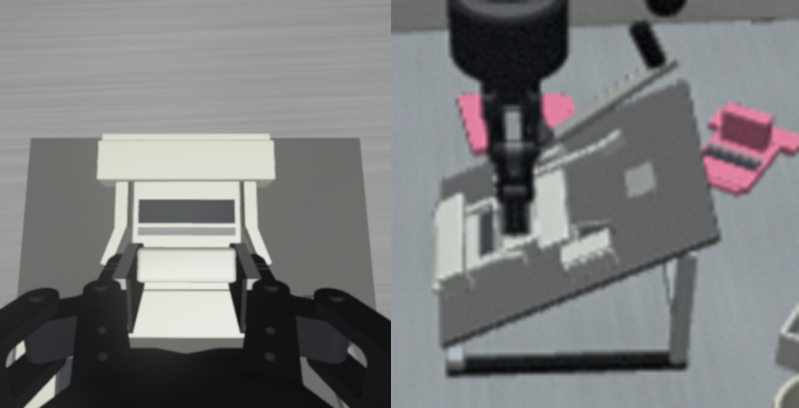

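Emit:
arm_command:
  rows:
    - [[-4, 0, 1], 0, 1]
    - [[-4, 0, 0], 0, 1]
    - [[-4, 0, -1], 0, 1]
    - [[0, 0, 0], 0, 1]

```text
t: 17.3
tcp_pos: [0.4853, 0.0897, 0.0889]
tool_rot: [0.018, 1.0, 0.0, 0.019]
force: [16.2, 4.0, 10.5]
finger_gap: 0.458
```

```bash
python3 look.py 16; python3 - <<'E'
from h import *
cv2.imwrite("pics/s16.png",cv2.resize(manip.snapshot("scene")[140:260,270:410],None,fx=5,fy=5,interpolation=cv2.INTER_CUBIC))
E
```

```text
17.3 [0.4853 0.0897 0.0889] [16.1829  4.0395 10.4575] [ 0.5586 -2.9999 -0.0081] -0.03571686511733363 0.458070259188766
tcp local [ 1.4492 -0.8325 11.0549]
```

View pics/s16.png

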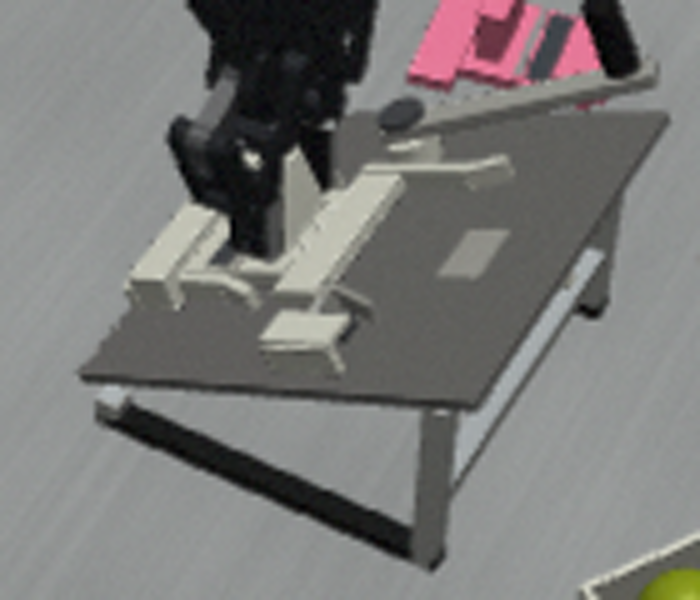

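Emit:
arm_command:
  rows:
    - [[6, 0, 0], 0, 1]
    - [[0, 0, 0], 0, -0.25]
    - [[0, 0, 0], 0, -0.25]
    - [[0, 0, 0], 0, -0.25]
    - [[0, 0, 10], 0, -0.25]
    - [[0, 0, 20], 0, -0.25]
    - [[0, 0, 30], 0, -0.25]
    - [[0, 0, 30], 0, -0.25]
    - [[0, 0, 0], 0, -0.25]

```text
t: 18.58
tcp_pos: [0.4755, 0.0902, 0.1767]
tool_rot: [0.017, 1.0, -0.0, 0.003]
force: [0.1, 0.3, 0.5]
finger_gap: 0.628
```

```bash
python3 look.py 17; python3 - <<'E'
from h import *
cv2.imwrite("pics/s17.png",cv2.resize(manip.snapshot("scene")[140:260,270:410],None,fx=5,fy=5,interpolation=cv2.INTER_CUBIC))
cv2.imwrite("pics/w17.png",manip.snapshot("wrist"))
import pickle;pickle.dump(manip.get_calibration("wrist"),open("w17.pkl","wb"))
E
```

```text
18.575 [0.4755 0.0902 0.1767] [0.1442 0.3152 0.4671] [-0.0178  0.0306 -0.0383] -0.03368746807758871 0.6277989948370967
tcp local [31.1412 -0.6105 94.2856]
```

View pics/w17.png

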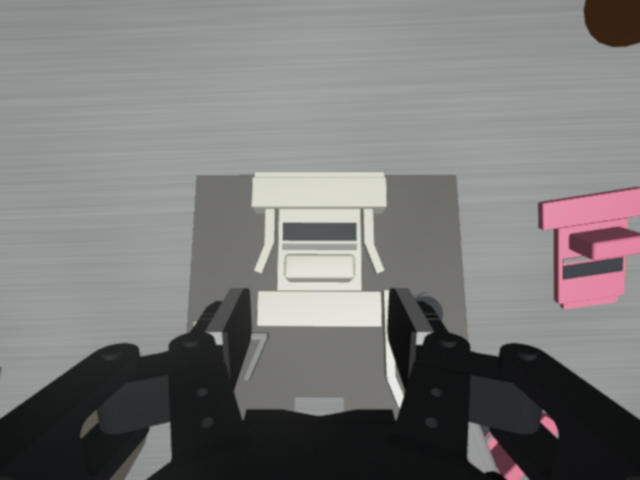

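View pics/s17.png

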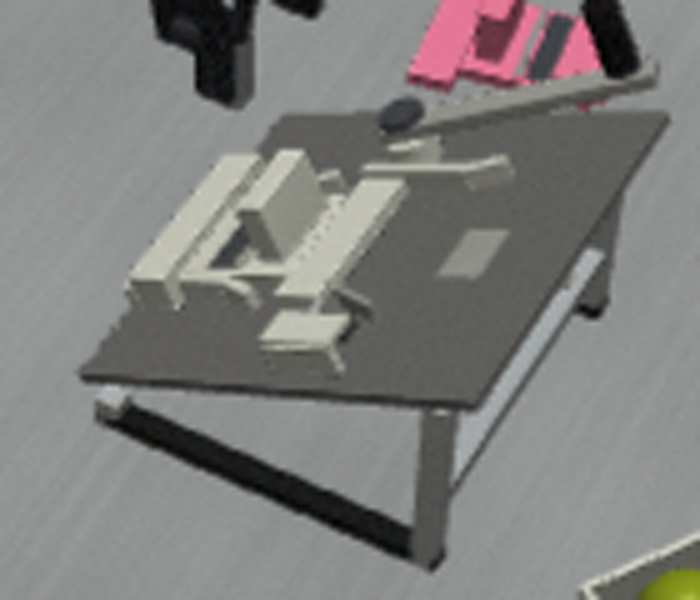

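```bash
python3 - <<'E'
from h import *
import pickle
np.set_printoptions(precision=2,suppress=True)
W_=pickle.load(open("w17.pkl","rb"));p=np.load("home.npy")
im=cv2.imread("pics/w17.png");cv2.imwrite("pics/z17.png",cv2.resize(im[165:385,185:465],None,fx=2.8,fy=2.7,interpolation=cv2.INTER_CUBIC))
R=Rhome(p[3])
def L(u,z):
    o,d=ray(W_,u);o=R.T@(o-p[:3])*1000;d=R.T@d;return o+d*(z-o[2])/d[2]
for nm,u,z in[("bedlow",(196,176),-19),("bedlow",(457,175),-19),("bridge",(253,206.5),-1),("bridge",(386,206.5),-1),("headlow",(257,291),-11),("headhi",(259,326),-11),("headhi",(382,326),-11),("headlow",(382,291),-11),("grip",(285,255),19),("grip",(354,255),19),("grip",(354,279),19)]:
    print(nm,L(u,z))
E
```

```text
bedlow [-70.61 -87.47 -19.  ]
bedlow [-70.76  96.5  -19.  ]
bridge [-43.08 -43.44  -1.  ]
bridge [-42.81  42.43  -1.  ]
headlow [ 10.52 -40.96 -11.  ]
headhi [ 32.57 -39.08 -11.  ]
headhi [ 32.78  38.88 -11.  ]
headlow [ 10.76  39.62 -11.  ]
grip [ -8.27 -20.55  19.  ]
grip [-8.15 19.32 19.  ]
grip [ 5.7  19.05 19.  ]
```

View pics/z17.png

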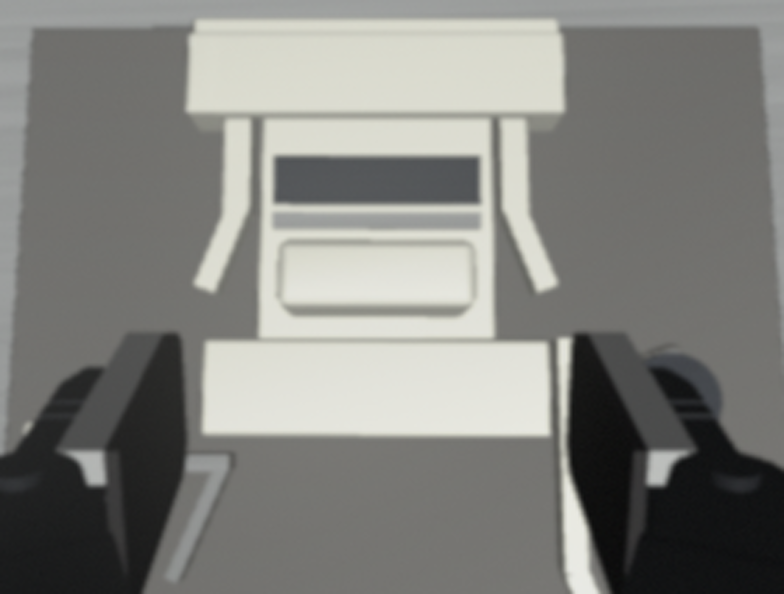

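Emit:
arm_command:
  rows:
    - [[13, 9, 12], 0, -0.25]
    - [[13, 9, 12], 0, -0.25]
    - [[13, 9, 12], 0, -0.25]
    - [[13, 9, 12], 0, -0.25]
    - [[13, 9, 12], 0, -0.1]
    - [[13, 9, 5], 0, 0]
    - [[13, 9, 0], 0, 0]
    - [[14, 12, 0], 0, 0.2]
    - [[0, 0, 0], 0, 0.2]
  squeeze: 25

```text
t: 19.9
tcp_pos: [0.5796, 0.1657, 0.238]
tool_rot: [0.016, 1.0, -0.0, -0.001]
force: [-0.5, -0.5, -0.1]
finger_gap: 0.401
```

```bash
python3 - <<'E'
from h import *
import pickle
st=manip.sense();c=manip.get_calibration("wrist");im=manip.snapshot("wrist");print(st["t"],st["tcp_pos"],jaw(st)-np.pi/2,st["finger_gap"])
pickle.dump(c,open("w18.pkl","wb"));cv2.imwrite("pics/w18.png",im)
E
```

```text
19.9 [0.57955815 0.16565497 0.23803776] -0.03293015588736958 0.4006179448660534
```

View pics/w18.png

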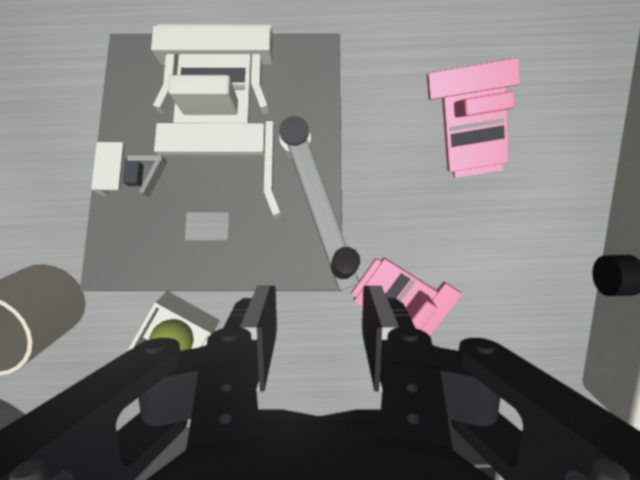

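```bash
python3 - <<'E'
from h import *
import pickle
np.set_printoptions(precision=2,suppress=True)
c=pickle.load(open("w18.pkl","rb"));p=np.load("home.npy");R=Rhome(p[3])
o,d=ray(c,(345,260));o=R.T@(o-p[:3])*1000;d=R.T@d;k=o+d*(36-o[2])/d[2]
a=np.arctan2(k[0]-24,62-k[1]);print(k,a,np.hypot(k[0]-24,62-k[1]))
prev=knob(a)*1000;print(prev, prev-manip.sense()["tcp_pos"]*1000)
for b in [1.7,1.5,1.3,1.1,.9,.7,.5,.35]:
    n=knob(b)*1000;print(b,n,n-prev);prev=n
E
```

```text
[117.06  92.45  36.  ] 1.8869893717139432 97.9108917851925
[587.74 179.88 148.54] [  9.02  14.64 -89.53]
1.7 [590.82 161.93 150.31] [  3.09 -17.95   1.77]
1.5 [590.74 142.36 150.56] [ -0.08 -19.57   0.25]
1.3 [587.16 123.18 149.1 ] [ -3.58 -19.18  -1.46]
1.1 [580.23 105.14 145.99] [ -6.93 -18.03  -3.11]
0.9 [570.23  88.98 141.36] [-10.   -16.17  -4.63]
0.7 [557.56  75.32 135.38] [-12.68 -13.66  -5.98]
0.5 [542.71  64.72 128.3 ] [-14.85 -10.6   -7.08]
0.35 [530.5   59.04 122.44] [-12.21  -5.68  -5.87]
```

Emit:
arm_command:
  rows:
    - [[9, 14.5, -5], 0, 0.2]
    - [[0, 0, -20], 0, 0.2]
    - [[0, 0, -20], 0, 0.2]
    - [[0, 0, -20], 0, 0.2]
    - [[0, 0, -20], 0, 0.2]
    - [[0, 0, 0], 0, 0.2]
    - [[0, 0, 0], 0, 1]
    - [[0, 0, 0], 0, 1]
    - [[0, 0, 0], 0, 1]

```text
t: 21.08
tcp_pos: [0.5888, 0.18, 0.155]
tool_rot: [0.017, 1.0, 0.0, 0.001]
force: [1.1, 1.5, -0.4]
finger_gap: 0.176
```

```bash
python3 look.py 19
```

```text
21.075 [0.5888 0.18   0.155 ] [ 1.0866  1.4785 -0.3783] [ 0.1615 -0.0961  0.0205] -0.03394757230855472 0.1764658519345863
tcp local [120.8866  92.608   26.371 ]
```

View pics/c19.png

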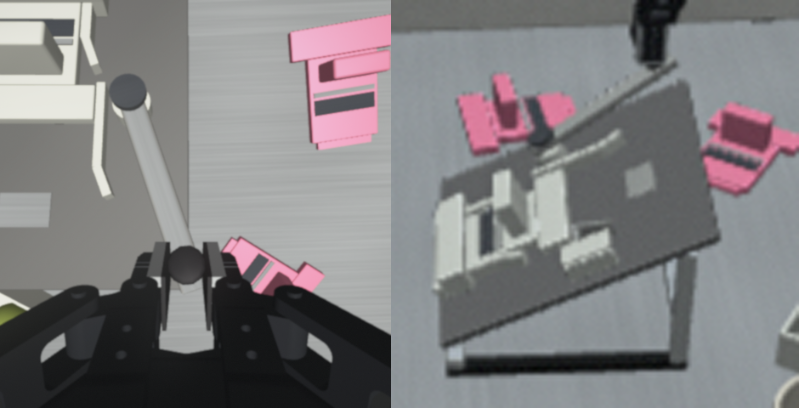

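Gripped, at the tips. Swing down along the arc.

Emit:
arm_command:
  rows:
    - [[1.5, -9, 0], 0, 1]
    - [[1.5, -9, 1], 0, 1]
    - [[0, -10, 0], 0, 1]
    - [[0, -10, 0], 0, 1]
    - [[-2, -9.5, -0.5], 0, 1]
    - [[-2, -9.5, -1], 0, 1]
    - [[-3.5, -9, -1.5], 0, 1]
    - [[-3.5, -9, -1.5], 0, 1]
    - [[-5, -8, -2.5], 0, 1]
    - [[-5, -8, -2.5], 0, 1]

```text
t: 22.42
tcp_pos: [0.5703, 0.0882, 0.1469]
tool_rot: [0.017, 1.0, 0.0, 0.0]
force: [0.6, 4.1, 7.7]
finger_gap: 0.175
```

```bash
python3 look.py 20
```

```text
22.425 [0.5703 0.0882 0.1469] [0.5713 4.1032 7.6819] [ 0.6723 -0.1369 -0.1829] -0.03485318417689398 0.1745984540722093
tcp local [103.3122   0.276   25.9289]
```

View pics/c20.png

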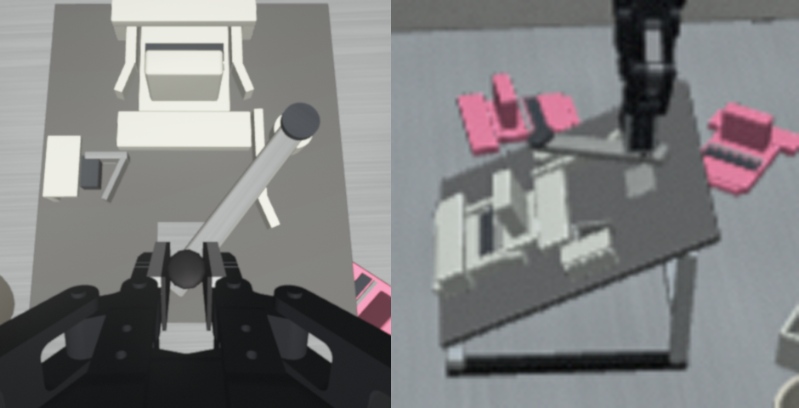

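Emit:
arm_command:
  rows:
    - [[-6.5, -7, -3], 0, 1]
    - [[-6.5, -7, -3], 0, 1]
    - [[-7.5, -5.5, -3.5], 0, 1]
    - [[-7.5, -5.5, -3.5], 0, 1]
    - [[-6, -3, -3], 0, 1]
    - [[-6, -3, -3], 0, 1]
    - [[0, 0, 0], 0, 1]

```text
t: 23.4
tcp_pos: [0.5284, 0.0576, 0.1268]
tool_rot: [0.017, 1.0, 0.0, -0.002]
force: [-1.9, 3.1, 4.4]
finger_gap: 0.176
```

```bash
python3 look.py 21
```

```text
23.4 [0.5284 0.0576 0.1268] [-1.9279  3.0828  4.3598] [ 0.7496  0.3024 -0.1509] -0.03465303516661544 0.17555316366336404
tcp local [ 57.6481 -31.5521  25.8367]
```

View pics/c21.png

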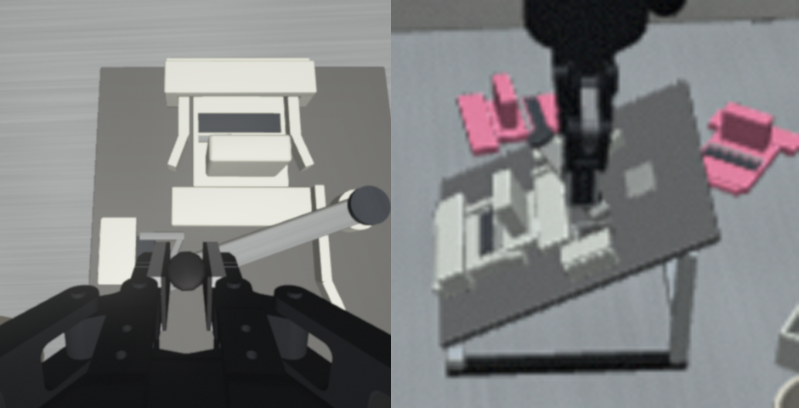

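Emit:
arm_command:
  rows:
    - [[-5.5, -1.5, -2.6], 0, 1]
    - [[-5.5, -1.2, -2.6], 0, 1]
    - [[-5.5, -0.8, -2.6], 0, 1]
    - [[-5.5, -0.5, -2.6], 0, 1]
    - [[-5.5, -0.2, -2.6], 0, 1]
    - [[0, 0, 0], 0, 1]

```text
t: 24.25
tcp_pos: [0.5021, 0.0532, 0.114]
tool_rot: [0.017, 1.0, -0.0, -0.0]
force: [-0.7, 1.9, 4.9]
finger_gap: 0.177
```

```bash
python3 look.py 22
```

```text
24.25 [0.5021 0.0532 0.114 ] [-0.6733  1.8566  4.8781] [ 0.5903  0.1966 -0.2012] -0.033884819082583784 0.17660670895555527
tcp local [ 28.5985 -36.7471  25.803 ]
```

View pics/c22.png

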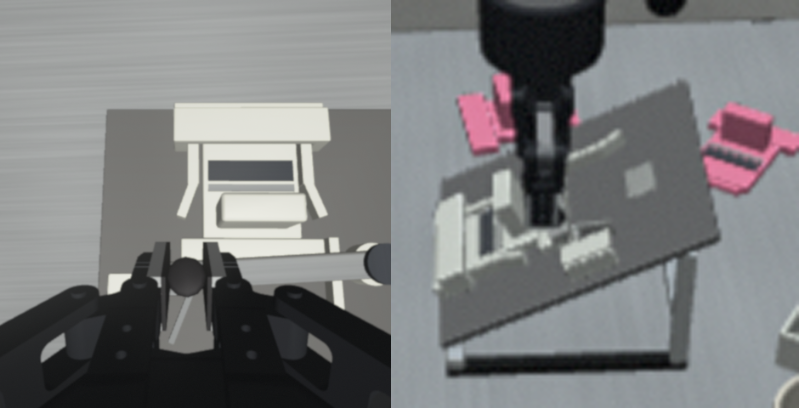

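Emit:
arm_command:
  rows:
    - [[-1.5, 0, -0.7], 0, 1]
    - [[0, 0, 0], 0, 1]
    - [[0, 0, 0], 0, 0.3]
    - [[0, 0, 0], 0, 0.3]
    - [[0, 0, 0], 0, 0.3]
    - [[0, 0, 10], 0, 0.3]
    - [[0, 0, 20], 0, 0.3]
    - [[0, 0, 30], 0, 0.3]
    - [[0, 0, 40], 0, 0.3]
    - [[-5, 5, 40], 0, 0.3]
    - [[-10, 5, 20], 0, 0.3]
    - [[0, 0, 0], 0, 0.3]

```text
t: 25.85
tcp_pos: [0.4866, 0.0636, 0.2752]
tool_rot: [0.017, 1.0, -0.0, 0.002]
force: [-0.7, -0.2, -0.9]
finger_gap: 0.346
```

```bash
python3 look.py 23; python3 - <<'E'
from h import *
import pickle
pickle.dump(manip.get_calibration("wrist"),open("w23.pkl","wb"));cv2.imwrite("pics/w23.png",manip.snapshot("wrist"))
cv2.imwrite("pics/s23.png",cv2.resize(manip.snapshot("scene")[140:260,270:410],None,fx=5,fy=5,interpolation=cv2.INTER_CUBIC))
E
```

```text
25.85 [0.4866 0.0636 0.2752] [-0.7087 -0.1854 -0.9142] [-0.0128 -0.0013  0.0111] -0.033059763458746394 0.3461253404768723
tcp local [ 84.9842 -26.8052 177.6076]
```

View pics/w23.png

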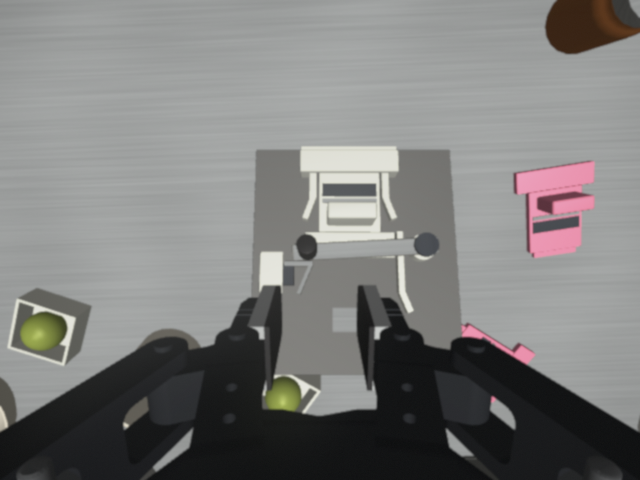

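View pics/s23.png

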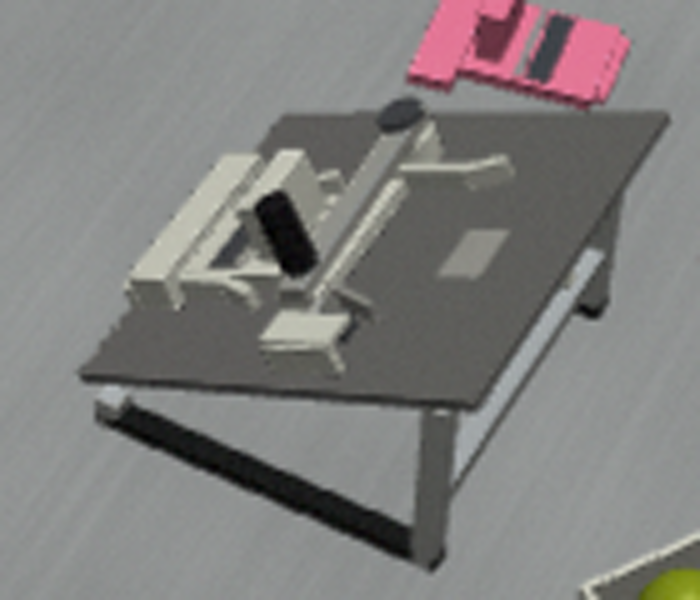

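```bash
python3 - <<'E'
from h import *
import pickle
np.set_printoptions(precision=2,suppress=True)
im=cv2.imread("pics/w23.png");cv2.imwrite("pics/z23.png",cv2.resize(im[140:320,240:470],None,fx=3.4,fy=3.3,interpolation=cv2.INTER_CUBIC))
c=pickle.load(open("w23.pkl","rb"));p=np.load("home.npy");R=Rhome(p[3])
def L(u,z):
    o,d=ray(c,u);o=R.T@(o-p[:3])*1000;d=R.T@d;return o+d*(z-o[2])/d[2]
k=L((306.5,244.5),36);q=L((426.5,244),10)
print(k,q,np.arcsin((k[0]-24)/98),np.arctan2(k[0]-q[0],q[1]-k[1]))
E
```

```text
[ 29.63 -36.77  36.  ] [24.82 61.11 10.  ] 0.05748301505785665 0.04907909183932762
```

View pics/z23.png

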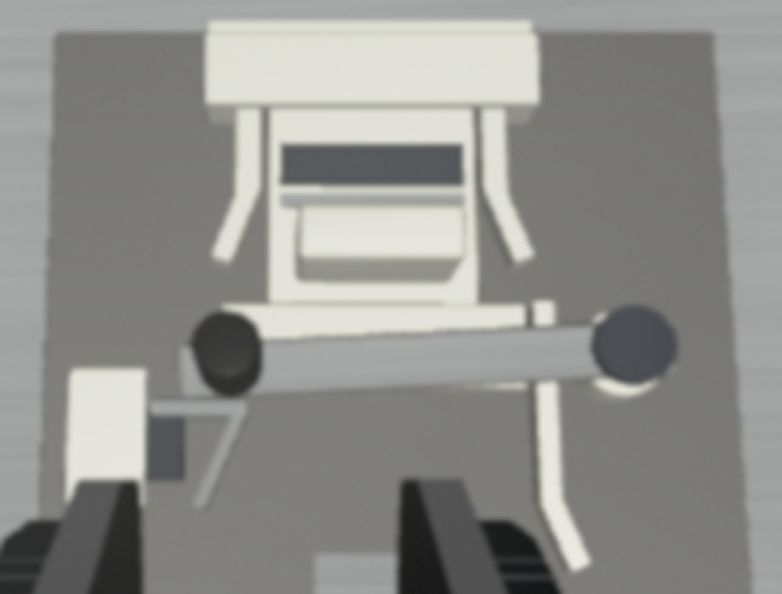

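```bash
python3 - <<'E'
from station import manip
print(manip.sign_off())
E
```

```text
the job is handed in; nothing more can be done
None
```

The plain slicing insert is seated in the slicer with the catch behind it and the bar swung shut. I handed the job in at about 26 s. No verdict is reported, so success rests on the checks below.

**What I did:**
- I turned the swing bar aside to about 1.89 rad, using its knob.
- I picked up the insert by its bar grip and laid it on the upper bed, letting it tilt to the slope in the jaws.
- I slid it down under the bridge and past the catch. It stuck once at x ≈ 31 mm, then went through after I eased the downward press.
- I swung the bar shut, let go and lifted clear.

**Last checks:**
- **Insert:** a wrist picture taken after release puts its centre about 0.5 to 1.3 mm down the slope from home, and about 0.5 mm off across it. Before release it resisted a push of about 16 N down the slope. The final pictures show it in the same place.
- **Catch:** its tip lies behind the head in the pictures. I did not measure its joint value, only saw it.
- **Bar:** about 0.05 to 0.06 rad by picture, under the 0.15 rad limit but not exactly zero.
- **Robot:** it stood clear of everything, with the wrist force near zero.
- **Other things:** I did not touch the toothed insert or the bystanders, and did not measure their positions again at the end.

**Disagreements:** the fixed cameras and the wrist camera placed the slicer 2 to 3 mm apart. I used the combined fit, and the bar's measured radius of 97.9 mm (98 expected) supported it. The insert's pose measured in the gripper was also about 5 mm off in height, so I went by the height at which I grasped it instead.

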